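Sort mouse parts through a two-way chute

ROBOT

A 7-joint arm with a two-finger parallel gripper is mounted at the origin on the work surface. World frame = base frame: x ahead of the robot, y to its left, z up, the work surface at z = 0. Lengths are in m, angles in rad, forces in N, time in s.
With the tool pointing down it reaches from about 0.4 to 0.875 m from the base axis. Payload 19.3 kg.
Tool frame: the origin (TCP) lies between the finger pads; the fingertips stand robot.finger_overhang ahead of it and the grasp point (between the pads) lies 5 mm behind it (robot.finger_overhang is the distance from the TCP to the fingertips, in m); z points along the fingers, y is the line along which they close (so a half turn about z gives the same grasp; the last joint's range is limited). The gripper opens to 85 mm and grips with 20 to 120 N. Pads are 22 mm wide; open, the fingers measure 114 mm over their backs; the gripper's body (76 mm by 85 mm) begins 54 mm behind the grasp point. The pads swing forward as they close: fully open they stand 13 mm farther back than shut.
Start: joints at [-1.234, 0.521, -0.036, 1.599, 0.021, 1.021, -0.113], TCP at [0.247, 0.574, 0.245] pointing down, gripper open.
Joint ranges: [-2.91, 2.91], [-0.3, 2.13], [-1.5, 1.42], [0.17, 2.43], [-1.26, 4.41], [0.16, 1.93], [-2.52, 2.52]. Speed limits (rad/s): [1.89, 1.89, 2.39, 2.39, 3.01, 3.01, 3.01].

INTERFACE

Orientations are given as a unit quaternion [x, y, z, w].
In Python, from workcell import robot, optics, order gives the robot as it stands.
- The arm moves only by the tool send_rows, never from a script. Its argument "increments" is one flat list of numbers, 7 for each row, row after row: the shift along the tool's x, y, z in cm, then the turn, a rotation vector about the tool's x, y, z in degrees, then the finger opening in cm, from 0 to 8.54. A call has 1 to 5 rows; each row is the pose to reach, as a shift and turn from the pose commanded when the call began, along the tool's axes at that moment; what a row does not reach only later rows make up. A row lasts 1/8 s, in which the tool goes at most 62.5 mm and 10.7 degrees, less where a joint would pass 70% of its speed; a pose out of reach is approached as far as the arm can. A call with a gripper value outside its range is refused whole. The fingers move at their own pace and stop on an object; "newtons" is the grip in N (left out, the last holds). Time passes only in rows, so rows that repeat a pose let the fingers close. It gives the time, the measured TCP pose, the force, the opening and the grip force at its end, in the units of the state.
- robot.state(): the state, without advancing time (a new reading comes with each control period).
- optics.read_camera(name): name is "scene" or "top"; returns (picture, depth): 400x640x3 uint8, red, green, blue; 400x640 float32, m along the optical axis (not along the pixel's ray), 0 where there is no reading.
- optics.get_calibration(name): a dict with "fx", "fy", "cx", "cy" (pixels), "k1" (the pictures are not rectified: a ray, as slopes to the right and down, at radius r is drawn at 1 + k1 r^2 times it, then the intrinsics apply), "R" (3x3) and "t" (3): a world point X has camera coordinates R X + t. Camera axes: x right, y down, z forward; pixel columns grow to the right and rows downward; lengths in m; the calibration is good to about 2 mm. A picture is of the moment at which its call begins. get_calibration takes no time and is no camera call.
- order.job_done(): hands the job in; it is judged then, once.
The state is a dict: "t": time; "qpos": joint angles; "qvel": joint speeds; "joint_torque": joint torques, N m; "position": TCP position; "orientation": TCP orientation; "contact_force": force on the tool from outside, world axes, zero at the start; "wrist_torque": the same for the moment, N m; "gripper_width": finger opening in m; "grip_force": force on a finger pad.
Only numpy, scipy, OpenCV 4.12 (cv2) and the standard library are available. Lean on these libraries where they do the work, as an engineer would, in place of code of your own. Each camera call takes 0.05 s, during which the arm holds its last target. There are 200 camera calls.

TASK

Two parts from the dismantled computer mouse have to go down the two-way sorting chute, through the hopper at its top. First tip the lever all the way over so that the flap opens the way to the round steel dish, and drop in the steel ballast block; when it lies in the dish, tip the lever all the way over to the other side and drop in the black scroll wheel, so that it ends up in the square tray.

Things in the scene. Friction and masses are not known exactly. Their poses are not given: they have to be found in the camera images.
- sorter: Fixed grey chute. Origin: centre of its foot, on the bench; x away from the robot, y left, z up (turned up to 0.2 rad). Open funnel hopper over the origin: mouth 130 by 128 mm, rim 250 mm above the bench, throat 92 by 75 mm; a flap inside is hinged 120 mm up. Right slope (-y) ends in a round steel dish, left slope (+y) in a square grey tray: each 120 mm wide, 36 mm high, centre 135 mm off.
- diverter (a joint): Lever and flap, one piece on a shaft along the sorter's x, 120 mm above the bench. 0: upright. +0.5 (stop): both lean left (+y), closing the left way: parts go right, to the dish. -0.5 (stop): both lean right, parts go left, to the tray. So the lever leans away from where parts go. Starts between -0.45 and 0.2. About 1 N at the knob moves it; no spring, it stays where left.
- knob (a point): Centre of the lever's black knob, 130 mm from the shaft axis; the knob is 20 mm in diameter, 50 mm long along the lever. The lever, a 10 mm steel rod, stands outside the chute on its side away from the robot, 95 mm from the sorter's centre; the knob swings along the sorter's y above the shaft.
- block: Steel ballast block, plain bright rectangular bar 36 (x) by 22 (y) by 14 mm high with two dark screw holes on top, about 80 g, lying flat on the bench on the left. Origin: centre of its underside; z up, x along its length.
- wheel: Black plastic scroll wheel lying flat on the bench on the left: ribbed tyre 30 mm in diameter and 12 mm wide, from 4 to 16 mm above the bench, with a 16 mm hub standing out 4 mm on both faces (20 mm in all), about 15 g. Origin: centre of its underside; z along its axle. Beside it lie, not to be sorted, a grey ring (26 mm) and a flat black bracket (46 by 24 mm).
There are look-alikes about, which are no part of the job. What is shaped like the block but purple is not meant. What is shaped like the wheel but pink is not meant.

How it is judged:
By the outcome, as a careful person would: the job done as asked, in the order asked, and still so for the second after the job is handed in, with the robot touching nothing.
It also fails if it takes over 72 s, if anything falls off the work surface, if the arm or the gripper's body presses on something with over 40 N, if the wrist force passes 120 N, or if a joint passes its speed limit or range.

## Working session

There is one attempt and no reset: what is moved stays moved. The work goes in short steps, Python scripts to look and compute and a tool call to move; the robot and the scene stay as the last step left them, time stands still between calls to the robot, and variables do not carry over. Pictures are saved under pics/ and viewed, at most 10 in all, crops included, and the job is handed in when it is done.

Besides the shell and the picture viewer there is one more tool, called after ">>>" by a JSON object that holds its "method" and its "body", one argument or row to a line. send_rows: Moves the arm, as the interface text tells. Its arguments: {"type":"object","properties":{"increments":{"type":"array"},"newtons":{"type":"number"}},"required":["increments"]}

```bash
mkdir -p pics; cat > h.py <<'E'
import numpy as np, cv2
from scipy.spatial.transform import Rotation as Ro
from workcell import robot, optics, order
def shot(name, fn=None):
    p,d=optics.read_camera(name)
    if fn: cv2.imwrite('pics/'+fn,p[:,:,::-1]); np.save('pics/'+fn[:-4]+'.npy',d)
    return p,d
def ray(name,u,v):
    c=optics.get_calibration(name); a=np.array([(u-c['cx'])/c['fx'],(v-c['cy'])/c['fy']]); s=a.copy()
    for _ in range(20): s=a/(1+c['k1']*(s@s))
    R=np.array(c['R']);t=np.array(c['t']); return -R.T@t, R.T@np.array([s[0],s[1],1]), s
def atz(name,u,v,z):
    o,d,_=ray(name,u,v); return o+d*(z-o[2])/d[2]
def atd(name,u,v,dep):
    o,d,_=ray(name,u,v); return o+d*dep
def proj(name,X):
    c=optics.get_calibration(name); x=np.array(c['R'])@X+np.array(c['t']); s=x[:2]/x[2]; s=s*(1+c['k1']*(s@s))
    return c['fx']*s[0]+c['cx'],c['fy']*s[1]+c['cy']
def tool(dst,yaw=None):
    "shift in tool axes (cm) from the measured pose to dst"
    s=robot.state(); R=Ro.from_quat(s['orientation']); return np.round(R.inv().apply(np.array(dst)-s['position'])*100,2)
E
python3 - <<'E'
from h import *
a,_=shot('top','top0.png'); b,_=shot('scene','sc0.png')
cv2.imwrite('pics/both.png',cv2.resize(np.vstack([a,b]),None,fx=.75,fy=.75)[:,:,::-1])
s=robot.state(); print(s, robot.finger_overhang); print(Ro.from_quat(s['orientation']).as_matrix().round(3))
for n in('top','scene'):print(optics.get_calibration(n))
E
```

```text
{'t': 0.1, 'qpos': array([-1.23420889,  0.52194758, -0.03633375,  1.59994348,  0.02117532,
        1.02110907, -0.11281844]), 'qvel': array([ 0.00129588, -0.00163305, -0.00079828, -0.0010281 ,  0.00028442,
        0.00135657, -0.00019519]), 'joint_torque': array([ 4.35394992e-03, -9.28477120e+01,  1.98441178e+00, -3.70533943e+01,
        1.81810919e-02,  5.37459637e-03,  6.78603737e-05]), 'position': array([0.2471947 , 0.57372327, 0.24479016]), 'orientation': array([ 2.02012331e-01,  9.79382844e-01, -5.05565922e-04, -7.98845958e-05]), 'contact_force': array([-0.50489574, -0.33295033, -0.13135689]), 'wrist_torque': array([ 0.02144645, -0.00257567, -0.02722715]), 'grip_force': 0.0, 'gripper_width': 0.08538529415999746} 0.014
[[-0.918  0.396 -0.   ]
 [ 0.396  0.918 -0.001]
 [-0.    -0.001 -1.   ]]
{'fx': 452.89982187782937, 'fy': 452.89982187782937, 'cx': 316.86173444258577, 'cy': 187.4519071165024, 'k1': -0.11467685089536518, 'R': array([[-0.02869752, -0.99951433,  0.01214701],
       [-0.98214333,  0.02593422, -0.1863381 ],
       [ 0.18593258, -0.01727754, -0.98241059]]), 't': array([0.09663515, 0.56523658, 0.98970033])}
{'fx': 423.8840994114027, 'fy': 423.8840994114027, 'cx': 321.9429875253509, 'cy': 198.28545377087588, 'k1': -0.024968484836423912, 'R': array([[-0.81827792,  0.57474894, -0.00921411],
       [ 0.4890081 ,  0.687603  , -0.5367245 ],
       [-0.30214619, -0.44369559, -0.84370724]]), 't': array([ 0.40855945, -0.24420427,  1.37661278])}
```

View pics/both.png

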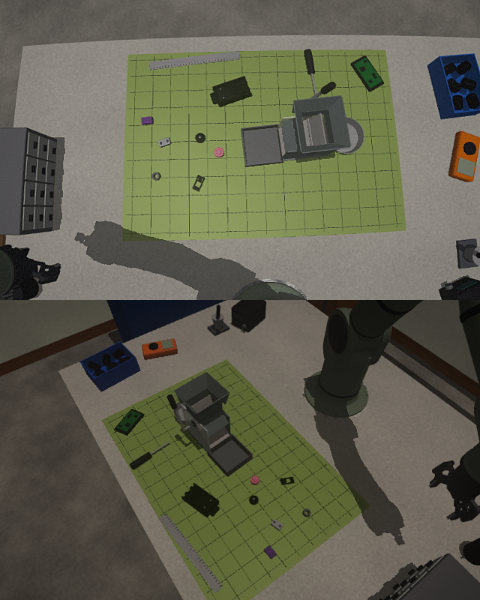

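The top view, in full-resolution pixels, shows the bright block at about (220,189) and the black wheel at about (267,184). The look-alikes are purple at (196,160) and pink at (293,203). The ring is at (208,235), the bracket at (265,244), the sorter around (400,180) and the lever knob near (437,117). The block and wheel fit by colour and shape, so I'll confirm both in one enlarged crop.

```bash
python3 - <<'E'
import cv2,numpy as np
a=cv2.imread('pics/top0.png'); s=cv2.imread('pics/sc0.png')
A=cv2.resize(a[150:220,180:310],None,fx=6,fy=6,interpolation=cv2.INTER_CUBIC)[:, :780]
B=cv2.resize(a[90:230,310:500],None,fx=4,fy=4,interpolation=cv2.INTER_CUBIC)
cv2.imwrite('pics/cA.png',np.clip(A*1.5,0,255)); cv2.imwrite('pics/cB.png',np.clip(B*1.7,0,255))
E
```

```text
[ WARN:0@0.079] global loadsave.cpp:1063 imwrite_ Unsupported depth image for selected encoder is fallbacked to CV_8U.
```

View pics/cA.png

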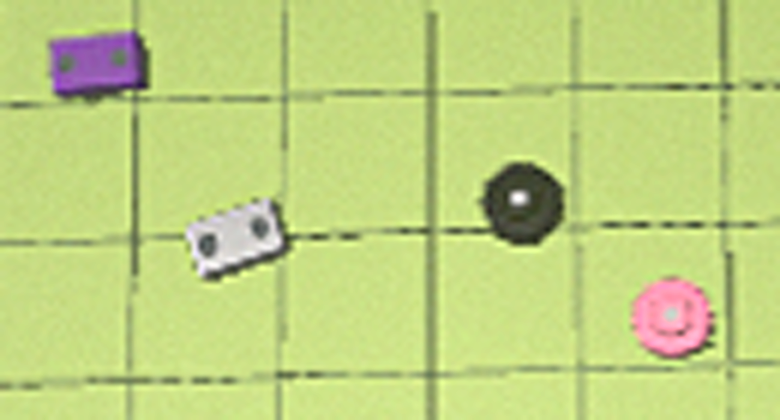

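View pics/cB.png

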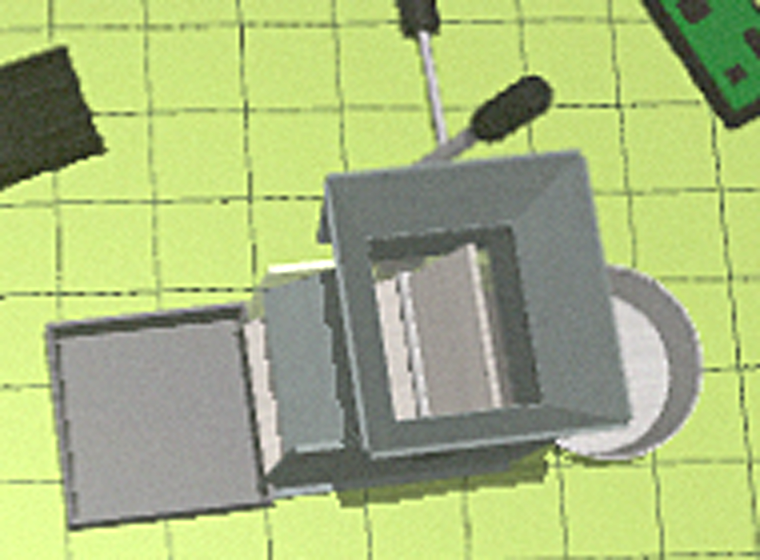

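The crops confirm both targets. The bright block with two dark holes has its holes at crop (208,244) and (261,229). The black wheel's tyre centre is at crop (523,204). The hopper rim corners, the tray corners and the knob are also visible, and the lever leans right (negative).

```bash
cat >> h.py <<'E'
def cr(u,v,f,u0,v0): return (u+.5)/f-.5+u0,(v+.5)/f-.5+v0
E
python3 - <<'E'
from h import *
np.set_printoptions(precision=4,suppress=True)
h1=atz('top',*cr(208,244,6,180,150),.014);h2=atz('top',*cr(261,229,6,180,150),.014)
print('block',(h1+h2)/2,np.degrees(np.arctan2(*(h2-h1)[1::-1])))
c=[atz('top',*cr(u,v,6,180,150),.014) for u,v in((187,238),(268,200),(288,236),(207,278))];print(np.mean(c,0),np.array(c))
print('wheel',atz('top',*cr(523,204,6,180,150),.014))
d=np.load('pics/top0.npy');print([float(d[189,219]),float(d[184,267])])
r=np.array([atz('top',*cr(u,v,4,310,90),.25) for u,v in((328,178),(581,153),(631,425),(375,457))]);print('rim',r,r.mean(0))
t=np.array([atz('top',*cr(u,v,4,310,90),.036) for u,v in((48,325),(243,306),(270,503),(70,528))]);print('tray',t,t.mean(0))
e1=(t[0]-t[1]+t[3]-t[2]);print('yaw',np.degrees(np.arctan2(-e1[0],e1[1])))
e1=(r[0]-r[1]+r[3]-r[2]);print('yaw',np.degrees(np.arctan2(-e1[0],e1[1])))
yaw=np.arctan2(-e1[0],e1[1])
O=r.mean(0);
for q in (-.5,-.45,-.4,-.3,-.2,-.1,0):
  P=lambda rr:np.array([O[0],O[1],.12])+Ro.from_euler('z',yaw).apply([.095,np.sin(q)*rr,np.cos(q)*rr])
  print(q,[np.round((np.array(proj('top',P(rr)))-[310,90])*4+1.5) for rr in(.105,.155)],P(.13))
E
```

```text
block [0.5774 0.3154 0.014 ] -75.40712585088343
[0.5768 0.3142 0.014 ] [[0.5773 0.3345 0.014 ]
 [0.5919 0.302  0.014 ]
 [0.5771 0.2939 0.014 ]
 [0.5609 0.3262 0.014 ]]
wheel [0.5876 0.1999 0.014 ]
[1.0731192827224731, 1.075670838356018]
rim [[ 0.6303 -0.0615  0.25  ]
 [ 0.6407 -0.1863  0.25  ]
 [ 0.5067 -0.1984  0.25  ]
 [ 0.495  -0.0752  0.25  ]] [ 0.5682 -0.1304  0.25  ]
tray [[ 0.6102  0.0684  0.036 ]
 [ 0.6188 -0.0474  0.036 ]
 [ 0.5012 -0.0572  0.036 ]
 [ 0.49    0.0594  0.036 ]] [0.5551 0.0058 0.036 ]
yaw 4.878011655961745
yaw 5.0817074807471165
-0.5 [array([526., 127.]), array([599.,  92.])] [ 0.6683 -0.184   0.2341]
-0.45 [array([518., 126.]), array([587.,  91.])] [ 0.6678 -0.1783  0.2371]
-0.4 [array([510., 126.]), array([575.,  90.])] [ 0.6673 -0.1724  0.2397]
-0.3 [array([493., 125.]), array([549.,  89.])] [ 0.6662 -0.1602  0.2442]
-0.2 [array([475., 126.]), array([521.,  90.])] [ 0.6651 -0.1477  0.2474]
-0.1 [array([456., 127.]), array([491.,  91.])] [ 0.664  -0.1349  0.2494]
0 [array([435., 128.]), array([460.,  94.])] [ 0.6628 -0.1219  0.25  ]
```

```bash
cat >> h.py <<'E'
def plan(dst,ydeg):
    "shift cm, turn deg (tool axes) to TCP dst, pointing down with the tool y at world heading ydeg (mod 180, nearest)"
    s=robot.state(); R=Ro.from_quat(s['orientation']); y0=np.degrees(np.arctan2(*R.as_matrix()[1::-1,1]))
    y=ydeg+180*np.round((y0-ydeg)/180); c,n=np.cos(np.radians(y)),np.sin(np.radians(y))
    T=Ro.from_matrix(np.column_stack([[n,-c,0],[c,n,0],[0,0,-1]]))
    return tool(dst), np.round(np.degrees((R.inv()*T).as_rotvec()),1)
E
python3 - <<'E'
from h import *
a=cv2.imread('pics/top0.png').astype(int)[175:203,205:235]
sat=a.max(2)-a.min(2); m=((sat<35)&(a.max(2)>90)).astype(np.uint8); m=cv2.morphologyEx(m,cv2.MORPH_CLOSE,np.ones((3,3)))
n,l,st,ce=cv2.connectedComponentsWithStats(m); k=1+st[1:,4].argmax()
pts=np.argwhere(l==k)[:,::-1]+[205,175]
P=np.array([atz('top',u,v,.014)[:2] for u,v in pts]);w,V=np.linalg.eigh(np.cov(P.T));print(len(P),P.mean(0),np.degrees(np.arctan2(V[1,1],V[0,1])),np.sqrt(12*w))
print('go',plan([.666,-.158,.40],95), 'z', robot.state()['position'])
E
```

```text
131 [0.57814274 0.31598903] 108.4023714493233 [0.02177931 0.03547091]Traceback (most recent call last):
  File "<stdin>", line 7, in <module>
  File "h.py", line 27, in plan
    T=Ro.from_matrix(np.column_stack([[n,-c,0],[c,n,0],[0,0,-1]]))
  File "scipy/spatial/transform/_rotation.pyx", line 1143, in scipy.spatial.transform._rotation.Rotation.from_matrix
ValueError: Non-positive determinant (left-handed or null coordinate frame) in rotation matrix 0: [[ 0.9961947  -0.08715574  0.        ]
 [ 0.08715574  0.9961947   0.        ]
 [ 0.          0.         -1.        ]].
```

```bash
sed -i 's/\[n,-c,0\]/[-n,c,0]/' h.py; python3 -c "
from h import *
print('go',plan([.666,-.158,.40],95))"
```

```text
go (array([-67.42, -50.64, -15.47]), array([ -0.1,  -0. , -28.3]))
```

>>> {"method": "send_rows", "body": {
  "increments": [-6,-4,-8,0,0,-9,6,-12,-9,-12,0,0,-18,6,-17,-13,-15.5,0,0,-28.3,6,-22,-16.5,-15.5,0,0,-28.3,6,-27,-20,-15.5,0,0,-28.3,6]
}}

```text
t: 0.72
position: [0.3821, 0.3402, 0.3897]
orientation: [-0.044, 0.999, 0.0, 0.0]
contact_force: [1.2, 0.1, 0.1]
gripper_width: 0.0602
grip_force: 0.0
```

```bash
python3 -c "
from h import *
print('go',plan([.666,-.158,.40],95),robot.state()['position'])"
```

```text
go (array([-23.94, -52.11,  -1.05]), array([0., 0., 0.])) [0.38210541 0.34024362 0.38974475]
```

>>> {"method": "send_rows", "body": {
  "increments": [-2.4,-5.2,-1,0,0,0,6,-4.8,-10.4,-1,0,0,0,6,-7.2,-15.6,-1,0,0,0,6,-9.6,-20.8,-1,0,0,0,6,-12,-26,-1,0,0,0,6]
}}

```text
t: 1.35
position: [0.5241, 0.0916, 0.3988]
orientation: [-0.044, 0.999, -0.0, -0.0]
contact_force: [0.7, 1.3, 0.0]
gripper_width: 0.06
grip_force: 0.0
```

>>> {"method": "send_rows", "body": {
  "increments": [-2.4,-5.2,0,0,0,0,6,-4.8,-10.4,0,0,0,0,6,-7.2,-15.6,0,0,0,0,6,-9.6,-20.8,0,0,0,0,6,-12,-26,0,0,0,0,6]
}}

```text
t: 1.98
position: [0.6663, -0.1567, 0.3985]
orientation: [-0.044, 0.999, 0.0, -0.0]
contact_force: [0.7, 0.8, 1.4]
gripper_width: 0.0602
grip_force: 0.0
```

```bash
python3 - <<'E'
from h import *
s,_=shot('scene','s1.png')
c=cv2.resize(s[60:260,180:380],None,fx=3,fy=3,interpolation=cv2.INTER_CUBIC)
cv2.imwrite('pics/s1c.png',np.clip(c[:,:,::-1]*1.6,0,255).astype(np.uint8))
print(plan([.666,-.158,.40],95),robot.state()['position'])
O=np.array([.5682,-.1304,.12])
for q in(-.4,-.3,-.2,-.1):
  P=lambda rr:O+Ro.from_euler('z',5,degrees=True).apply([.095,np.sin(q)*rr,np.cos(q)*rr])
  print(q,[np.round((np.array(proj('scene',P(rr)))-[180,60])*3+1) for rr in(.105,.155)])
E
```

```text
(array([ 0.09,  0.61, -0.3 ]), array([-0.2, -0.1, -0.3])) [ 0.66735309 -0.16403412  0.3970482 ]
-0.4 [array([150., 241.]), array([126., 190.])]
-0.3 [array([155., 245.]), array([134., 196.])]
-0.2 [array([162., 250.]), array([143., 203.])]
-0.1 [array([168., 256.]), array([154., 212.])]
```

View pics/s1c.png

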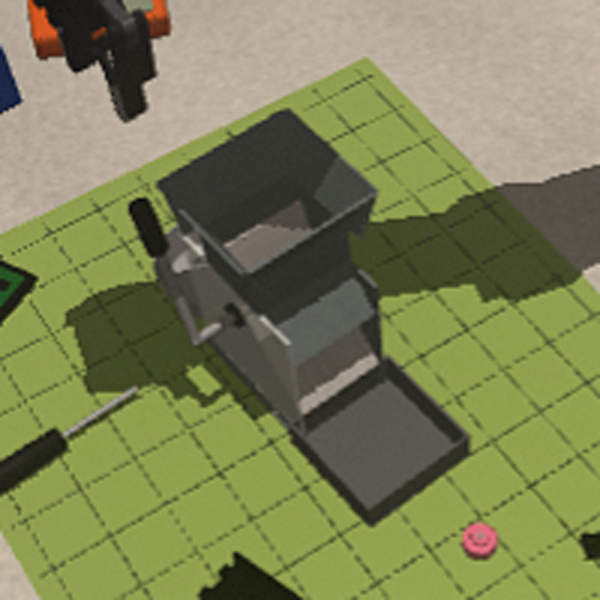

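The crop shows the knob from (135,200) to (158,252), which matches a lever angle of about -0.28 in both views. I'll straddle the knob and push it left.

>>> {"method": "send_rows", "body": {
  "increments": [0,0,5,0,0,0,6,0,0,10,0,0,0,6,0,0,14,0,0,0,6,0,0,16,0,0,0,5,0,0,16,0,0,0,4.5]
}}

```text
t: 2.65
position: [0.6649, -0.155, 0.2372]
orientation: [-0.044, 0.999, 0.0, -0.001]
contact_force: [0.1, -0.6, 0.0]
gripper_width: 0.0448
grip_force: 0.0
```

>>> {"method": "send_rows", "body": {
  "increments": [0,2,0,0,0,0,4,0,4,0,0,0,0,4,0,6,0,0,0,0,4,0,7.5,0,0,0,0,4,0,8.5,0,0,0,0,4]
}}

```text
t: 3.28
position: [0.6582, -0.0692, 0.239]
orientation: [-0.044, 0.999, 0.0, 0.0]
contact_force: [0.1, 0.1, 0.5]
gripper_width: 0.0404
grip_force: 0.2
```

>>> {"method": "send_rows", "body": {
  "increments": [0,0.7,0,0,0,0,4,0,1.2,0,0,0,0,4,0,1.6,0,0,0,0,4,0,1.9,0,0,0,0,4,0,2.1,0,0,0,0,4]
}}

```text
t: 3.9
position: [0.6565, -0.0523, 0.2389]
orientation: [-0.043, 0.999, -0.002, 0.0]
contact_force: [1.8, -15.7, -1.4]
gripper_width: 0.0398
grip_force: 6.5
```

>>> {"method": "send_rows", "body": {
  "increments": [0,-1.2,0,0,0,0,4,0,-1.2,-4,0,0,0,4.5,0,-1.2,-10,0,0,0,5,0,-1.2,-15,0,0,0,5,-1,4,-15,0,0,-10,5]
}}

```text
t: 4.53
position: [0.6639, -0.013, 0.3934]
orientation: [-0.128, 0.992, -0.001, 0.003]
contact_force: [0.9, 0.8, -1.5]
gripper_width: 0.05
grip_force: 0.0
```

```bash
python3 - <<'E'
from h import *
s,_=shot('scene','s2.png')
c=cv2.resize(s[90:190,180:330],None,fx=3,fy=3,interpolation=cv2.INTER_CUBIC)
cv2.imwrite('pics/s2c.png',np.clip(c[:,:,::-1]*1.6,0,255).astype(np.uint8))
s=robot.state();print(plan([.578,.316,.15],18.4),plan([.578,.316,.15],108.4),s['position'],s['qpos'].round(2))
O=np.array([.5682,-.1304,.12])
for q in(.3,.4,.5):
  P=lambda rr:O+Ro.from_euler('z',5,degrees=True).apply([.095,np.sin(q)*rr,np.cos(q)*rr])
  print(q,[np.round((np.array(proj('scene',P(rr)))-[180,90])*3+1) for rr in(.105,.155)])
E
```

```text
(array([-0.42, 32.81, 24.15]), array([ 0.3,  0.1, 87.6])) (array([-0.42, 32.81, 24.15]), array([ 0.2,  0.2, -2.4])) [ 0.66391178 -0.0014334   0.39052288] [-0.2   0.49  0.18  1.29 -0.09  1.36  1.83]
0.3 [array([198., 200.]), array([199., 173.])]
0.4 [array([205., 210.]), array([210., 189.])]
0.5 [array([213., 220.]), array([222., 205.])]
```

View pics/s2c.png

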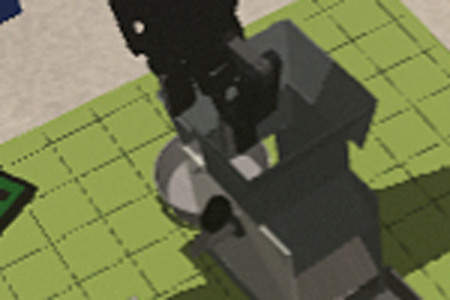

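The lever knob is now at crop (217,213), which matches the predicted +0.5 stop position. Next I'll go to the block.

>>> {"method": "send_rows", "body": {
  "increments": [0,4,0,0,0,10,6,0,8,2,0,0,20,6,0,13,4,0,0,30,6,0,18,7,0,0,40,6,0,22,10,0,0,50,6]
}}

```text
t: 5.2
position: [0.6053, 0.2055, 0.2878]
orientation: [0.303, 0.953, 0.0, -0.0]
contact_force: [0.1, 0.3, -0.1]
gripper_width: 0.06
grip_force: 0.0
```

```bash
python3 -c "
from h import *
print(plan([.578,.316,.10],18.4),robot.state()['position'])"
```

```text
(array([ 8.6 ,  7.44, 18.78]), array([ 0. , -0. , 36.3])) [0.60526192 0.20546175 0.28776698]
```

>>> {"method": "send_rows", "body": {
  "increments": [2,2,4,0,0,10,6,4,4,8,0,0,20,6,6,6,12,0,0,30,6,8,7.4,16,0,0,36.3,6,8.6,7.4,18.8,0,0,36.3,6]
}}

```text
t: 5.82
position: [0.5766, 0.3152, 0.0984]
orientation: [0.583, 0.813, -0.001, -0.001]
contact_force: [0.8, 0.3, -0.6]
gripper_width: 0.06
grip_force: 0.0
```

```bash
python3 - <<'E'
from h import *
a,_=shot('top','t3.png')
c=cv2.resize(a[150:230,170:290],None,fx=5,fy=5,interpolation=cv2.INTER_CUBIC)
cv2.imwrite('pics/t3c.png',np.clip(c[:,:,::-1]*1.6,0,255).astype(np.uint8))
print(plan([.578,.316,.016],18.4),robot.state()['position'])
E
```

```text
(array([0.07, 0.39, 7.93]), array([-0.3,  0. ,  0.4])) [0.57498165 0.31424357 0.09533638]
```

>>> {"method": "send_rows", "body": {
  "increments": [0,0.1,4,0,0,0,5,0,0.1,7,0,0,0,5,0,0.1,8.2,0,0,0,5,0,0.1,8.3,0,0,0,5,0,0.1,8.3,0,0,0,2.5],
  "newtons": 40
}}

```text
t: 6.5
position: [0.5797, 0.314, 0.0191]
orientation: [0.583, 0.812, 0.001, 0.0]
contact_force: [0.3, 0.4, 0.3]
gripper_width: 0.0329
grip_force: 0.0
```

>>> {"method": "send_rows", "body": {
  "increments": [0,0,0,0,0,0,1,0,0,0,0,0,0,1,0,0,0,0,0,0,1,0,0,0,0,0,0,1,0,0,0,0,0,0,1],
  "newtons": 40
}}

```text
t: 7.12
position: [0.5796, 0.3142, 0.0192]
orientation: [0.583, 0.813, 0.001, 0.0]
contact_force: [-0.8, -1.1, 6.6]
gripper_width: 0.021
grip_force: 39.2
```

>>> {"method": "send_rows", "body": {
  "increments": [0,0,-2,0,0,0,1,0,0,-8,0,0,0,1,0,0,-14,0,0,0,1,0,0,-20,0,0,0,1,0,0,-26,0,0,0,1]
}}

```text
t: 7.75
position: [0.5787, 0.3135, 0.2818]
orientation: [0.583, 0.812, 0.001, 0.0]
contact_force: [0.5, 1.2, -1.0]
gripper_width: 0.0205
grip_force: 39.6
```

>>> {"method": "send_rows", "body": {
  "increments": [0,0,-6,0,0,0,1,0,0,-8,0,0,0,1,0,0,-8,0,0,0,1,0,0,-8,0,0,0,1,0,0,-8,0,0,0,1]
}}

```text
t: 8.38
position: [0.5786, 0.3137, 0.3569]
orientation: [0.583, 0.813, -0.001, -0.0]
contact_force: [-0.3, -0.2, -1.1]
gripper_width: 0.0205
grip_force: 39.7
```

```bash
python3 -c "
from h import *
print(plan([.568,-.130,.35],18.4),robot.state()['position'],robot.state()['gripper_width'])"
```

```text
(array([-41.69, -15.22,   0.73]), array([-0.1,  0. ,  0.3])) [0.57862317 0.31371955 0.35692959] 0.020521522959800812
```

>>> {"method": "send_rows", "body": {
  "increments": [-4,-1.5,0,0,0,0,1,-9,-3.3,0,0,0,0,1,-14,-5.1,0,0,0,0,1,-19,-6.9,0,0,0,0,1,-24,-8.8,0,0,0,0,1]
}}

```text
t: 9.0
position: [0.5721, 0.0566, 0.3573]
orientation: [0.583, 0.813, -0.0, -0.0]
contact_force: [0.9, -0.5, -0.7]
gripper_width: 0.0207
grip_force: 39.6
```

>>> {"method": "send_rows", "body": {
  "increments": [-5,-1.8,0,0,0,0,1,-10,-3.6,0,0,0,0,1,-14,-5.1,0,0,0,0,1,-17,-6.2,0,0,0,0,1,-17.7,-6.4,0,0,0,0,1]
}}

```text
t: 9.62
position: [0.568, -0.1321, 0.3574]
orientation: [0.584, 0.812, -0.001, -0.0]
contact_force: [0.2, -0.1, -1.3]
gripper_width: 0.0208
grip_force: 39.6
```

>>> {"method": "send_rows", "body": {
  "increments": [0,0,0,0,0,0,1,0,0,3,0,0,0,1,0,0,6,0,0,0,1,0,0,8,0,0,0,1,0,0,8,0,0,0,1]
}}

```text
t: 10.25
position: [0.5683, -0.1283, 0.2766]
orientation: [0.582, 0.813, -0.001, -0.001]
contact_force: [0.5, 0.6, -0.7]
gripper_width: 0.0207
grip_force: 39.6
```

>>> {"method": "send_rows", "body": {
  "increments": [0,0,1.5,0,0,0,1,0,0,2,0,0,0,1,0,0,2,0,0,0,5,0,0,2,0,0,0,5,0,0,2,0,0,0,5]
}}

```text
t: 10.88
position: [0.5688, -0.1299, 0.2582]
orientation: [0.583, 0.813, 0.0, 0.0]
contact_force: [-0.1, -0.1, 0.2]
gripper_width: 0.0499
grip_force: 0.0
```

>>> {"method": "send_rows", "body": {
  "increments": [0,0,-3,0,0,0,5,0,0,-8,0,0,0,5,0,0,-12,0,0,0,5,6,2,-12,0,0,0,5,12,4,-12,0,0,0,5]
}}

```text
t: 11.5
position: [0.568, -0.0037, 0.3785]
orientation: [0.584, 0.812, 0.001, 0.0]
contact_force: [1.3, 0.1, 0.0]
gripper_width: 0.0498
grip_force: 0.0
```

>>> {"method": "send_rows", "body": {
  "increments": [5,2,0,0,0,0,5,10,4,0,0,0,0,5,15,6,0,0,0,0,5,18,7,0,0,0,0,5,20,8,0,0,0,0,5]
}}

```text
t: 12.12
position: [0.5796, 0.2118, 0.3779]
orientation: [0.582, 0.813, 0.0, -0.0]
contact_force: [-0.8, 0.0, 0.0]
gripper_width: 0.0501
grip_force: 0.0
```

```bash
python3 - <<'E'
from h import *
a,_=shot('top','t4.png'); s,_=shot('scene','s4.png')
c=cv2.resize(a[90:230,310:500],None,fx=3,fy=3,interpolation=cv2.INTER_CUBIC)
d=cv2.resize(s[80:220,180:260],None,fx=3,fy=3,interpolation=cv2.INTER_CUBIC)
cv2.imwrite('pics/t4c.png',np.clip(np.hstack([c,d])[:,:,::-1]*1.6,0,255).astype(np.uint8))
print(plan([.5876,.20,.10],100),robot.state()['position'])
E
```

```text
(array([-1.43,  0.35, 27.75]), array([ -0. ,  -0. , -81.2])) [0.57980691 0.21236882 0.37746852]
```

View pics/t4c.png

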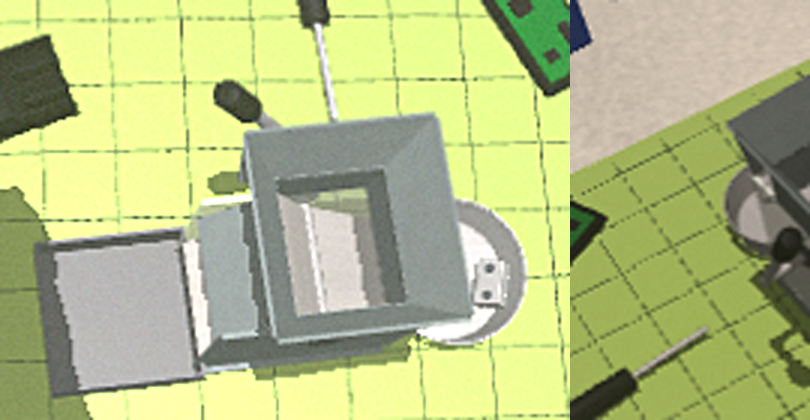

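The picture shows the block lying flat in the round dish at (488,282), with the knob leaning left at (238,102). Now I'll tip the lever the other way.

```bash
python3 -c "
from h import *
print(plan([.658,-.053,.38],95))"
```

```text
(array([-27.64,  -1.16,  -0.26]), array([ -0. ,  -0. , -76.2]))
```

>>> {"method": "send_rows", "body": {
  "increments": [-4,0,0,0,0,-10,6,-8,0,0,0,0,-20,6,-12,0,0,0,0,-30,6,-16,0,0,0,0,-40,6,-19,0,0,0,0,-50,6]
}}

```text
t: 12.85
position: [0.6409, 0.0267, 0.3781]
orientation: [0.184, 0.983, -0.0, 0.0]
contact_force: [0.6, -0.5, 0.1]
gripper_width: 0.0602
grip_force: 0.0
```

```bash
python3 -c "
from h import *
print(plan([.658,-.053,.38],95))"
```

```text
(array([-4.47, -6.81, -0.18]), array([ -0. ,   0. , -26.2]))
```

>>> {"method": "send_rows", "body": {
  "increments": [-2,-3,0,0,0,-9,6,-4,-6,0,0,0,-18,6,-4.5,-6.8,0,0,0,-26,6,-4.5,-6.8,0,0,0,-26,6,-4.5,-6.8,0,0,0,-26,6]
}}

```text
t: 13.48
position: [0.6577, -0.0494, 0.3779]
orientation: [-0.039, 0.999, 0.0, -0.0]
contact_force: [-0.4, -0.3, 0.1]
gripper_width: 0.0604
grip_force: 0.0
```

>>> {"method": "send_rows", "body": {
  "increments": [0,0,5,0,0,0,6,0,0,10,0,0,0,6,0,0,13.5,0,0,0,6,0,0,14.3,0,0,0,5.5,0,0,14.3,0,0,0,5]
}}

```text
t: 14.1
position: [0.6581, -0.0499, 0.2356]
orientation: [-0.04, 0.999, -0.001, 0.0]
contact_force: [0.1, -1.3, 0.7]
gripper_width: 0.0499
grip_force: 0.2
```

>>> {"method": "send_rows", "body": {
  "increments": [0,-2,0,0,0,0,4,0,-5,0,0,0,0,4,0,-8,0,0,0,0,4,0,-11,0,0,0,0,4,0,-13,0,0,0,0,4]
}}

```text
t: 14.72
position: [0.6686, -0.1816, 0.2359]
orientation: [-0.04, 0.999, -0.0, 0.001]
contact_force: [-0.3, -0.2, -0.7]
gripper_width: 0.04
grip_force: 0.3
```

>>> {"method": "send_rows", "body": {
  "increments": [0,-0.6,0,0,0,0,4,0,-1.1,0,0,0,0,4,0,-1.5,0,0,0,0,4,0,-1.8,0,0,0,0,4,0,-2.0,0,0,0,0,4]
}}

```text
t: 15.35
position: [0.6697, -0.1892, 0.2343]
orientation: [-0.044, 0.999, 0.006, -0.002]
contact_force: [-18.3, 43.0, 12.1]
gripper_width: 0.0398
grip_force: 22.9
```

>>> {"method": "send_rows", "body": {
  "increments": [0,2.2,0,0,0,0,4,0,2.4,-1,0,0,0,4.5,0,2.4,-6,0,0,0,5,0,2.4,-12,0,0,0,5,0,8,-15,0,0,0,5]
}}

```text
t: 15.98
position: [0.6637, -0.1243, 0.3884]
orientation: [-0.038, 0.999, -0.002, 0.002]
contact_force: [1.1, 1.9, -0.1]
gripper_width: 0.0498
grip_force: 0.0
```

```bash
python3 -c "
from h import *
print(plan([.5876,.20,.10],95),robot.state()['contact_force'])"
```

```text
(array([ 5.26, 33.01, 28.7 ]), array([-0.2,  0.2, -0.7])) [ 1.07701831  1.93899846 -0.12596479]
```

>>> {"method": "send_rows", "body": {
  "increments": [1,5,0,0,0,0,5,2,11,0,0,0,0,5,3,17,0,0,0,0,5,4,23,2,0,0,0,5,5,28,6,0,0,0,5]
}}

```text
t: 16.6
position: [0.5919, 0.1541, 0.328]
orientation: [-0.041, 0.999, 0.001, 0.002]
contact_force: [1.8, 0.7, -0.4]
gripper_width: 0.05
grip_force: 0.0
```

```bash
python3 - <<'E'
from h import *
print(plan([.5876,.20,.10],95))
a,_=shot('top','t5.png'); s,_=shot('scene','s5.png')
c=cv2.resize(a[90:230,310:490],None,fx=3,fy=3,interpolation=cv2.INTER_CUBIC)
d=cv2.resize(s[80:220,180:260],None,fx=3,fy=3,interpolation=cv2.INTER_CUBIC)
cv2.imwrite('pics/t5c.png',np.clip(np.hstack([c,d])[:,:,::-1]*1.6,0,255).astype(np.uint8))
O=np.array([.5682,-.1304,.12])
for q in(-.3,-.4,-.5):
  P=lambda rr:O+Ro.from_euler('z',5,degrees=True).apply([.095,np.sin(q)*rr,np.cos(q)*rr])
  print(q,[np.round((np.array(proj('scene',P(rr)))-[180,80])*3+1)+[540,0] for rr in(.105,.155)],[np.round((np.array(proj('top',P(rr)))-[310,90])*3+1) for rr in(.105,.155)])
E
```

```text
(array([ 0.14,  4.59, 22.8 ]), array([ 0.1,  0.2, -0.3]))
-0.3 [array([695., 185.]), array([674., 136.])] [array([370.,  94.]), array([412.,  67.])]
-0.4 [array([690., 181.]), array([666., 130.])] [array([383.,  94.]), array([432.,  68.])]
-0.5 [array([685., 178.]), array([658., 126.])] [array([395.,  95.]), array([449.,  69.])]
```

View pics/t5c.png

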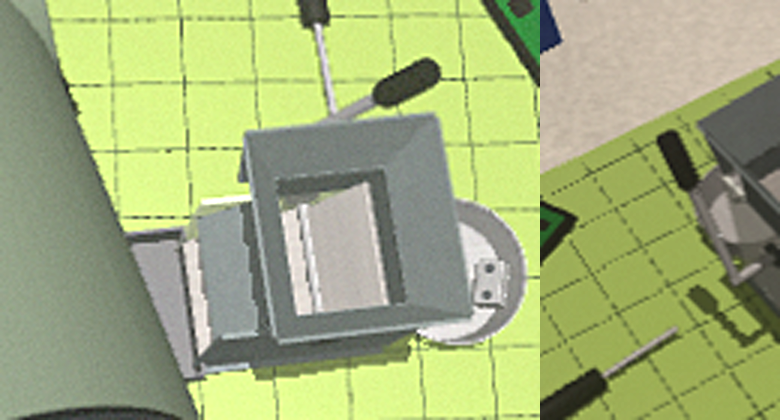

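The knob in the top view spans (378,97) to (438,68), which is only about -0.4, so I dragged it back while withdrawing. I'll push it again from the left with closed fingers, which can't drag it back. The block still lies in the dish at (488,282).

```bash
python3 -c "
from h import *
print(plan([.663,-.110,.36],95))"
```

```text
(array([ -4.97, -27.3 ,  -3.67]), array([ 0.1, -0.3,  0.1]))
```

>>> {"method": "send_rows", "body": {
  "increments": [-1,-5,-3.5,0,0,0,2,-2,-11,-3.5,0,0,0,0,-3,-17,-3.5,0,0,0,0,-4,-23,-3.5,0,0,0,0,-5,-27.3,-3.5,0,0,0,0]
}}

```text
t: 17.32
position: [0.664, -0.1201, 0.3627]
orientation: [-0.04, 0.999, -0.001, 0.0]
contact_force: [0.9, 1.0, 1.0]
gripper_width: -0.0001
grip_force: 0.0
```

>>> {"method": "send_rows", "body": {
  "increments": [0,0,2,0,0,0,0,0,0,6,0,0,0,0,0,0,10,0,0,0,0,0,0,12,0,0,0,0,0,0,12,0,0,0,0]
}}

```text
t: 17.95
position: [0.6635, -0.1168, 0.2411]
orientation: [-0.041, 0.999, -0.0, -0.001]
contact_force: [-0.2, -0.4, 1.4]
gripper_width: -0.0001
grip_force: 0.0
```

>>> {"method": "send_rows", "body": {
  "increments": [0,-1.5,0,0,0,0,0,0,-2.7,0,0,0,0,0,0,-3.5,0,0,0,0,0,0,-4,0,0,0,0,0,0,-4.2,0,0,0,0,0]
}}

```text
t: 18.58
position: [0.6673, -0.1581, 0.2416]
orientation: [-0.041, 0.999, 0.0, -0.0]
contact_force: [-0.8, 1.4, 0.7]
gripper_width: 0.0003
grip_force: 0.2
```

>>> {"method": "send_rows", "body": {
  "increments": [0,-0.3,0,0,0,0,0,0,-0.5,0,0,0,0,0,0,-0.7,0,0,0,0,0,0,-0.9,0,0,0,0,0,0,-1.0,0,0,0,0,0]
}}

```text
t: 19.2
position: [0.668, -0.162, 0.2411]
orientation: [-0.043, 0.999, 0.004, -0.001]
contact_force: [-9.3, 28.8, 6.5]
gripper_width: -0.0003
grip_force: 14.1
```

Firmly at the stop. I'll retreat left and up, then on to the wheel.

>>> {"method": "send_rows", "body": {
  "increments": [0,1.5,0,0,0,0,0,0,4,-1,0,0,0,0,0,6,-6,0,0,0,0,0,10,-10,0,0,0,2,0,15,-10,0,0,0,5]
}}

```text
t: 19.82
position: [0.6567, -0.0181, 0.345]
orientation: [-0.04, 0.999, -0.0, 0.003]
contact_force: [1.2, 0.9, -1.0]
gripper_width: 0.0355
grip_force: 0.0
```

```bash
python3 - <<'E'
from h import *
print(plan([.5876,.20,.10],95))
a,_=shot('top','t6.png')
c=cv2.resize(a[90:230,310:490],None,fx=3,fy=3,interpolation=cv2.INTER_CUBIC)
cv2.imwrite('pics/t6c.png',np.clip(c[:,:,::-1]*1.6,0,255).astype(np.uint8))
E
```

```text
(array([ 5.27, 22.32, 24.45]), array([-0.1,  0.3, -0.4]))
```

View pics/t6c.png

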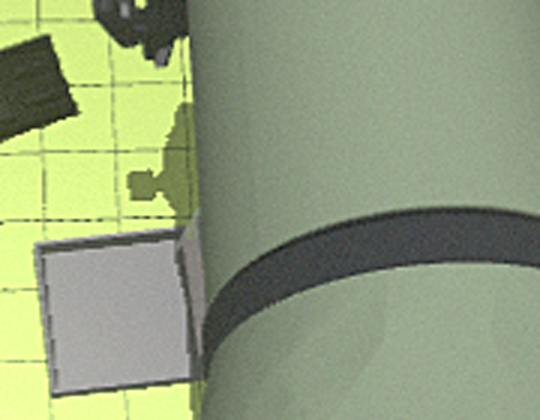

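The arm hides the sorter and the lever in this view. I'll check the knob by code once the arm is over the wheel.

>>> {"method": "send_rows", "body": {
  "increments": [1.5,5,0,0,0,0,5,3,11,2,0,0,0,5,4.5,17,6,0,0,0,5,5.3,22,11,0,0,0,5,5.3,22.3,17,0,0,0,5]
}}

```text
t: 20.5
position: [0.5852, 0.1997, 0.1856]
orientation: [-0.043, 0.999, 0.001, 0.001]
contact_force: [2.4, -1.0, -1.2]
gripper_width: 0.05
grip_force: 0.0
```

```bash
python3 - <<'E'
from h import *
print(plan([.5876,.20,.018],95),robot.state()['position'])
def knob(a):
    m=(a[100:128,400:470].max(2)<60).astype(np.uint8); n,l,st,ce=cv2.connectedComponentsWithStats(m)
    return [(st[i].tolist(),ce[i].round(1)) for i in range(1,n) if st[i,4]>30]
print('before',knob(cv2.imread('pics/t5.png'))); print('now',knob(shot('top','t7.png')[0]))
O=np.array([.5682,-.1304,.12])
for q in(-.4,-.45,-.5):
  P=lambda rr:O+Ro.from_euler('z',5,degrees=True).apply([.095,np.sin(q)*rr,np.cos(q)*rr])
  print(q,np.array(proj('top',P(.13)))-[400,100])
E
```

```text
(array([-0.2 , -0.02, 16.76]), array([ 0.1,  0.1, -0.1])) [0.58518715 0.19969174 0.18558251]
before [([34, 10, 23, 16, 204], array([45. , 17.4]))]
now [([37, 10, 23, 16, 207], array([47.9, 17.4]))]
-0.4 [45.22191441 16.76764847]
-0.45 [47.72155245 16.9389678 ]
-0.5 [50.09035693 17.16584909]
```

```bash
python3 - <<'E'
from h import *
for f,n in(('t4.png',1),('t7.png',0)):
    a=cv2.imread('pics/'+f); m=(a[100:128,370:470].max(2)<60).astype(np.uint8); N,l,st,ce=cv2.connectedComponentsWithStats(m)
    print(f,[(st[i].tolist(),ce[i].round(1)) for i in range(1,N) if st[i,4]>60])
O=np.array([.5682,-.1304,.12])
for q in(.4,.45,.5,.55):
  P=lambda rr:O+Ro.from_euler('z',5,degrees=True).apply([.095,np.sin(q)*rr,np.cos(q)*rr])
  print(q,np.array(proj('top',P(.13)))-[370,100])
# shaft axis end & scene view of the knob
a=cv2.imread('pics/s5.png'); 
s,_=shot('scene','s7.png'); s=s[:,:,::-1]
for im in(a,s):
    m=(im[110:150,215:240].max(2)<45).astype(np.uint8); N,l,st,ce=cv2.connectedComponentsWithStats(m)
    print([(st[i].tolist(),(ce[i]+[215,110]).round(1)) for i in range(1,N) if st[i,4]>60])
for q in(-.4,-.45,-.5,):
  print(q,proj('scene',O+Ro.from_euler('z',5,degrees=True).apply([.095,np.sin(q)*.13,np.cos(q)*.13])))
E
```

```text
t4.png [([11, 17, 16, 11, 118], array([18.1, 22.7]))]
t7.png [([67, 10, 23, 16, 207], array([77.9, 17.4]))]
0.4 [24.97728536 21.82093369]
0.45 [21.76209587 22.57331719]
0.5 [18.60759351 23.3639241 ]
0.55 [15.52438142 24.18962952]
[([4, 14, 15, 20, 146], array([225.8, 133.2]))]
[([3, 13, 14, 20, 144], array([224.4, 132.3]))]
-0.4 (np.float64(225.65148466647113), np.float64(131.6637386990982))
-0.45 (np.float64(224.56655878022156), np.float64(131.0156430255876))
-0.5 (np.float64(223.54600890065558), np.float64(130.4842360697111))
```

Both pushes were blocked at a contact position that works out to about -0.49. The pictures read symmetric stops (+0.51 and -0.46) to within the calibration, so the lever is over. Next I'll grasp the wheel.

>>> {"method": "send_rows", "body": {
  "increments": [-0.2,0,5,0,0,0,5,-0.2,0,10,0,0,0,5,-0.2,0,14,0,0,0,5,-0.2,0,16.4,0,0,0,5,-0.2,0,16.7,0,0,0,5],
  "newtons": 25
}}

```text
t: 21.22
position: [0.5884, 0.195, 0.0194]
orientation: [-0.04, 0.999, -0.0, -0.0]
contact_force: [-0.4, -0.7, 0.9]
gripper_width: 0.05
grip_force: 0.0
```

>>> {"method": "send_rows", "body": {
  "increments": [0,0,0,0,0,0,4,0,0,0,0,0,0,2,0,0,0,0,0,0,2,0,0,0,0,0,0,2,0,0,0,0,0,0,2],
  "newtons": 25
}}

```text
t: 21.85
position: [0.5888, 0.1962, 0.0209]
orientation: [-0.041, 0.999, 0.0, 0.001]
contact_force: [-0.4, -0.8, 8.1]
gripper_width: 0.029
grip_force: 24.1
```

>>> {"method": "send_rows", "body": {
  "increments": [0,0,-3,0,0,0,2,0,0,-9,0,0,0,2,0,0,-15,0,0,0,2,0,0,-21,0,0,0,2,0,0,-27,0,0,0,2]
}}

```text
t: 22.48
position: [0.5874, 0.1959, 0.2927]
orientation: [-0.041, 0.999, 0.0, 0.001]
contact_force: [0.9, 0.6, -0.6]
gripper_width: 0.029
grip_force: 25.3
```

>>> {"method": "send_rows", "body": {
  "increments": [0,0,-5,0,0,0,2,0,0,-6.5,0,0,0,2,0,-3,-6.5,0,0,0,2,0,-7,-6.5,0,0,0,2,0,-11,-6.5,0,0,0,2]
}}

```text
t: 23.1
position: [0.5963, 0.0853, 0.3542]
orientation: [-0.041, 0.999, 0.0, -0.0]
contact_force: [-0.3, -0.2, -0.0]
gripper_width: 0.0292
grip_force: 25.3
```

```bash
python3 -c "
from h import *
print(plan([.568,-.130,.35],95),robot.state()['position'],robot.state()['gripper_width'])"
```

```text
(array([  4.58, -21.23,   0.42]), array([ 0. , -0. , -0.3])) [0.59626824 0.08534227 0.3541677 ] 0.029156457311501915
```

>>> {"method": "send_rows", "body": {
  "increments": [1,-5,0,0,0,0,2,2.2,-10,0,0,0,0,2,3.4,-15,0,0,0,0,2,4.3,-19.5,0,0,0,0,2,4.6,-21.2,0,0,0,0,2]
}}

```text
t: 23.72
position: [0.5671, -0.1314, 0.3543]
orientation: [-0.039, 0.999, -0.0, 0.0]
contact_force: [0.1, 1.4, 0.1]
gripper_width: 0.0288
grip_force: 25.3
```

>>> {"method": "send_rows", "body": {
  "increments": [0,0,2,0,0,0,2,0,0,5,0,0,0,2,0,0,8,0,0,0,2,0,0,9.7,0,0,0,2,0,0,9.7,0,0,0,2]
}}

```text
t: 24.35
position: [0.5679, -0.128, 0.2564]
orientation: [-0.041, 0.999, 0.0, -0.001]
contact_force: [0.2, 0.3, 1.2]
gripper_width: 0.0291
grip_force: 25.3
```

>>> {"method": "send_rows", "body": {
  "increments": [0,0,0,0,0,0,5.5,0,0,0,0,0,0,5.5,0,0,0,0,0,0,5.5,0,0,-4,0,0,0,5.5,0,0,-10,0,0,0,5.5]
}}

```text
t: 24.98
position: [0.5675, -0.1283, 0.3574]
orientation: [-0.041, 0.999, 0.0, -0.001]
contact_force: [0.7, -0.3, 0.3]
gripper_width: 0.0554
grip_force: 0.0
```

>>> {"method": "send_rows", "body": {
  "increments": [0,4,-1,0,0,0,5.5,-1,9,-1,0,0,0,5.5,-2,15,-1,0,0,0,5.5,-3,21,-1,0,0,0,5.5,-3,27,-1,0,0,0,5.5]
}}

```text
t: 25.6
position: [0.576, 0.1451, 0.3671]
orientation: [-0.041, 0.999, 0.0, 0.0]
contact_force: [0.1, -0.6, -0.5]
gripper_width: 0.0548
grip_force: 0.0
```

>>> {"method": "send_rows", "body": {
  "increments": [0,4,0,0,0,0,5.5,0,8,0,0,0,0,5.5,0,10,0,0,0,0,5.5,0,12,0,0,0,0,5.5,0,12,0,0,0,0,5.5]
}}

```text
t: 26.22
position: [0.566, 0.2635, 0.3668]
orientation: [-0.041, 0.999, -0.0, -0.0]
contact_force: [-0.3, -0.0, -0.5]
gripper_width: 0.0549
grip_force: 0.0
```

```bash
python3 - <<'E'
from h import *
a,_=shot('top','t8.png')
c=cv2.resize(a[90:230,300:490],None,fx=4,fy=4,interpolation=cv2.INTER_CUBIC)
cv2.imwrite('pics/t8c.png',np.clip(c[:,:,::-1]*1.6,0,255).astype(np.uint8))
E
```

```text
(no output)
```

View pics/t8c.png

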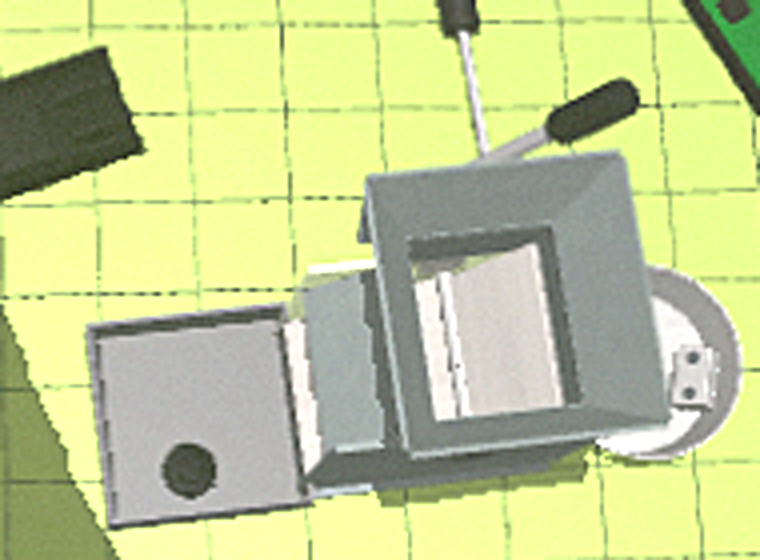

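The wheel lies in the square tray at (190,470), the block in the dish at (692,375), and the lever is over to the right. I'll check that the wheel is at rest, then hand in.

```bash
python3 - <<'E'
from h import *
for _ in range(5): a,_d=shot('top')
b=cv2.imread('pics/t8.png')[:,:,::-1]
f=lambda i:np.argwhere(i[190:222,326:370].max(2)<55).mean(0)
print(f(a),f(b))
if np.abs(f(a)-f(b)).max()<.5: print(order.job_done())
E
```

```text
[19.144 21.232] [19.33333333 21.3030303 ]
the job is handed in; nothing more can be done
None
```

The job is handed in at about 26 s of the 72 s allowed: the steel block lies in the round dish, the lever was then tipped to the other side, and the black scroll wheel is at rest in the square tray.

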